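Fetch the bottom handle board and restack the others on spacer sticks

TASK

The red handle board lies at the bottom of the little stack on the rack: lay the dark and the pale board that lie on it side by side on the green mat, then lay the red board flat inside the yellow outline on the grey plate, lengthwise. Then restack the other two centred on the rack, lying the way they lay before, so that air gets between them: first the pale board straight on the two bearers, then the two white sticks centred across it, one right above each bearer, and the dark board on the sticks. Do not shift the brass bar or the blue sanding block.

Things in the scene. Friction and masses are not known exactly. Their poses are not given: they have to be found in the camera images.
- dark_board_mid (a point): Centre of the dark brown wooden board (loose), 140 x 28 x 16 mm along its x, y, z; the point is half-way up. It lies on top of the stack at the start.
- pale_board_mid (a point): Centre of the pale wooden board (loose), 180 x 42 x 16 mm along its x, y, z; the point is half-way up. At the start it lies between the dark board and the red board, all three roughly parallel and directly on one another.
- red_board_mid (a point): Centre of the red wooden board (loose), 220 x 56 x 16 mm along its x, y, z; the point is half-way up. It lies on the bearers of the rack, at the bottom of the stack.
- stick_1_mid (a point): Centre of a white spacer stick (loose), 90 x 12 x 12 mm, long along its x; the point is half-way up. Lies on the table; the two sticks are alike and interchangeable.
- stick_2_mid (a point): Centre of the other white spacer stick (loose), 90 x 12 x 12 mm, long along its x; the point is half-way up. Lies on the table.
- rack: Fixed drying rack: a black steel base 190 x 110 x 8 mm (x, y, z) with two aluminium bearers on it, each 16 mm wide and 110 mm long along the rack's y, standing at 55 mm and at -55 mm along its x; bearer tops are 24 mm above the table. Origin at the centre of the base's underside, on the table. Boards lie across the bearers, their length along the rack's x.
- mat: Fixed green mat lying on the table, 200 x 190 mm (x, y), 4 mm thick: the side area. Origin at the centre of its underside.
- plate: Fixed grey steel plate on the table, 260 x 120 mm (x, y), 20 mm high, with a flat painted yellow outline on its top, centred, 240 mm (along x) by 76 mm (along y) inside. Origin at the centre of the underside.
- brass_bar_mid (a point): Centre of a loose brass bar, 80 x 16 x 10 mm, lying on the table; not part of the job, leave it alone.
- sanding_block_mid (a point): Centre of a loose blue sanding block, 80 x 42 x 26 mm, lying on the table; not part of the job, leave it alone.
There are look-alikes about, which are no part of the job. Leave any purple look-alike of the part that bears stick_2_mid alone.

How it is judged:
By the outcome, as a careful person would: the job done as asked, in the order asked, and still so for the second after the job is handed in, with the robot touching nothing.
It also fails if it takes over 144 s, if anything falls off the work surface, if the arm or the gripper's body presses on something with over 40 N, if the wrist force passes 120 N, or if a joint passes its speed limit or range.

ROBOT

A 6-joint arm with a two-finger parallel gripper is mounted at the origin on the work surface. World frame = base frame: x ahead of the robot, y to its left, z up, the work surface at z = 0. Lengths are in m, angles in rad, forces in N, time in s.
With the tool pointing down it reaches from about 0.275 to 0.875 m from the base axis. Payload 12.5 kg.
Tool frame: the origin (TCP) lies on the centre line of the jaws, within the pads' length; the fingertips stand r.finger_overhang ahead of it and the grasp point (between the pads) lies 3 mm ahead of it (r.finger_overhang is the distance from the TCP to the fingertips, in m); z points along the fingers, y is the direction in which the jaws open and shut (so a half turn about z gives the same grasp; the last joint's range is limited). The gripper opens to 85 mm and grips with 20 to 120 N. Pads are 22 mm wide; open, the fingers measure 114 mm over their backs; the gripper's body (76 mm by 85 mm) begins 54 mm behind the grasp point. The pads swing forward as they close: fully open they stand 13 mm farther back than shut.
Start: joints at [1.177, 0.351, 1.652, -0, 1.139, -0.085], TCP at [0.167, 0.524, 0.253] pointing down, gripper open.
Joint ranges: [-2.75, 2.75], [-0.79, 2.1], [0.01, 2.65], [-1.57, 4.71], [0.07, 3.14], [-2.87, 2.87]. Speed limits (rad/s): [2.22, 2.22, 2.79, 3.14, 3.14, 3.14].

INTERFACE

Orientations are given as a unit quaternion [x, y, z, w].
In Python, from cell import r, optics gives the robot as it stands. The module is installed in compiled form; this text tells all that it offers. Calls block until the motion is done:
- r.move_to(position, orientation): joint-space move of the TCP to a pose.
- r.move_linear(position, rot=None, vel=0.15): straight line of the TCP; rot=None keeps the orientation; vel is the mean speed in m/s.
- r.set_joints(angles): joint-space move.
- r.set_gripper(opening, squeeze=None): opening from 0.0 (shut) to 1.0 (fully open); squeeze is the grip in N (None keeps the last); returns when the fingers have stopped.
- r.sleep(seconds).
- r.inverse_kinematics(position, orientation): joint angles nearest the present ones, or None.
- optics.get_image(name): name is "side" or "top" or "wrist"; returns a dict with "pixels" (400x640x3 uint8, red, green, blue), "depth" (400x640 float32, m along the optical axis (not along the pixel's ray), 0 where there is no reading), "fx", "fy", "cx", "cy" (pixels), "camera_from_world" (4x4, takes a point from world to camera coordinates); the wrist camera has in their place "mount" (4x4, takes a point from camera to tool coordinates, whose origin is the TCP and whose axes are the flange's). Camera axes: x right, y down, z forward; pixel columns grow to the right and rows downward; lengths in m; the calibration is good to about 2 mm. A picture is of the moment at which its call begins: read the wrist's pose just before it.
A pose or a line that the arm cannot do raises r.PlanningError and nothing moves.
- r.hand_in(): hands the job in, once; it reports no verdict.
Readings, each from a call of its own:
- r.current_t(): time.
- r.current_q(): joint angles.
- r.current_qvel(): joint speeds.
- r.current_effort(): joint torques, N m.
- r.current_tool_pos(): TCP position.
- r.current_ee_rot(): TCP orientation.
- r.current_contact_force(): force on the tool from outside, world axes, zero at the start.
- r.current_torque(): the same for the moment, N m.
- r.current_opening(): opening from 0.0 (shut) to 1.0 (fully open).
Only numpy, scipy, OpenCV 4.12 (cv2) and the standard library are available. Lean on these libraries where they do the work, as an engineer would, in place of code of your own. Each camera call takes 0.05 s, during which the arm holds its last target. There are 200 camera calls.

## Working session

There is one attempt and no reset: what is moved stays moved. The work goes in short steps, each a Python script; the robot and the scene stay as the last script left them, time stands still between calls to the robot, and variables do not carry over. Pictures are saved under pics/ and viewed, about 12 in all and at most 16, crops included, and the job is handed in when it is done.

```bash
mkdir -p pics
python3 - <<'E'
from cell import r, optics
import cv2, numpy as np
print(r.current_t(), r.finger_overhang, r.current_tool_pos(), r.current_ee_rot(), r.current_opening())
for n in("top","side"):
    im=optics.get_image(n); cv2.imwrite(f"pics/{n}0.png",im["pixels"][:,:,::-1]); np.savez(f"{n}0.npz",**im)
    print(n,im["fx"],im["cx"],im["cy"],np.round(im["camera_from_world"],3).tolist(), (im["depth"]>0).mean())
E
```

```text
0.0 0.022 [0.1669887  0.52370689 0.25276575] [ 1.53777873e-01  9.88105277e-01 -5.54488521e-04 -1.41619383e-04] 0.9994642181524961
top 409.9543618415384 321.40164705841374 199.36758911035716 [[-0.006, -1.0, 0.003, 0.016], [-0.994, 0.005, -0.108, 0.597], [0.108, -0.004, -0.994, 1.117], [0.0, 0.0, 0.0, 1.0]] 0.9962265625
side 473.69117346065747 325.6467796013021 191.22462274811144 [[-0.977, -0.213, -0.001, 0.584], [-0.163, 0.754, -0.637, 0.118], [0.136, -0.622, -0.771, 1.219], [0.0, 0.0, 0.0, 1.0]] 0.9961328125
```

View pics/top0.png

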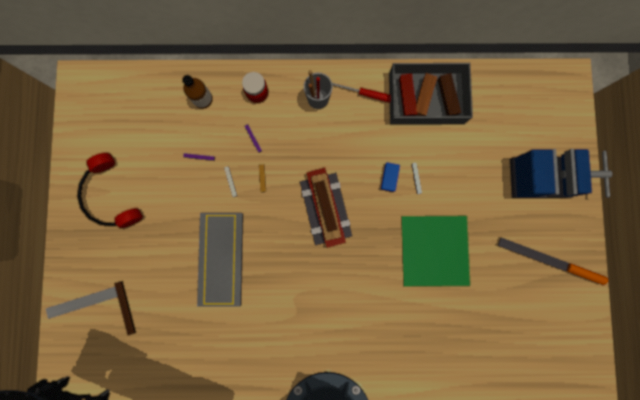

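View pics/side0.png

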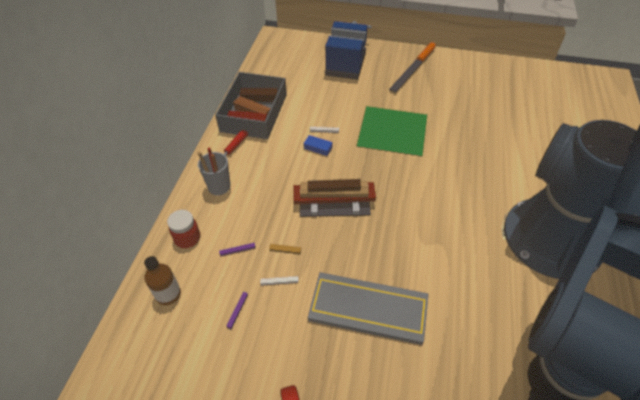

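Top view: rack stack at about (325,208), plate (220,259), mat (435,250). White sticks are at (231,181) and (417,178). The purple look-alikes at (199,156) and (253,138) are not part of the job. Brass bar is at (262,178), blue block at (390,177). Only the two white sticks fit "white spacer stick". I'll measure coarsely and make a confirming crop.

```bash
cat > h.py <<'E'
import numpy as np, cv2
from scipy.spatial.transform import Rotation as R
from cell import r, optics
# HSV ranges
HSV=dict(white=((0,0,150),(179,60,255)),green=((45,90,40),(85,255,255)),blue=((105,140,60),(125,255,255)),
 yellow=((18,110,90),(35,255,255)))
def grab(name):
    if name=="wrist":
        p=np.array(r.current_tool_pos());q=R.from_quat(r.current_ee_rot())
        im=optics.get_image(name)
        T=np.eye(4);T[:3,:3]=q.as_matrix();T[:3,3]=p
        im["w"]=T@im["mount"]
    else:
        im=optics.get_image(name); im["w"]=np.linalg.inv(im["camera_from_world"])
    return im
def cast(im,uv,z):
    uv=np.atleast_2d(np.asarray(uv,float))
    d=np.c_[(uv[:,0]-im["cx"])/im["fx"],(uv[:,1]-im["cy"])/im["fy"],np.ones(len(uv))]@im["w"][:3,:3].T
    o=im["w"][:3,3]; return (o+d*((z-o[2])/d[:,2])[:,None])
def proj(im,P):
    c=np.linalg.inv(im["w"])@np.r_[P,1]; return np.array([im["fx"]*c[0]/c[2]+im["cx"],im["fy"]*c[1]/c[2]+im["cy"]])
def mask(im,lo,hi):
    return cv2.inRange(cv2.cvtColor(im["pixels"],cv2.COLOR_RGB2HSV),np.array(lo),np.array(hi))
def rects(im,m,z,amin=30):
    """world minAreaRect of each blob, cast on plane z: centre, long, short, angle of long axis"""
    out=[]
    for c in cv2.findContours(m,cv2.RETR_EXTERNAL,cv2.CHAIN_APPROX_NONE)[0]:
        if cv2.contourArea(c)<amin: continue
        P=cast(im,c[:,0,:],z)[:,:2]
        (x,y),(w,h),a=cv2.minAreaRect((P*1000).astype(np.float32))
        if w<h: w,h,a=h,w,a+90
        out.append((x/1000,y/1000,w,h,(a+90)%180-90,c[:,0,:].mean(0).round().tolist()))
    return out
def down(yaw):
    """tool down; jaw axis (tool y) at angle yaw(deg) in world"""
    a=np.radians(yaw); y=np.array([np.cos(a),np.sin(a),0]);z=np.array([0,0,-1.]);x=np.cross(y,z)
    return R.from_matrix(np.c_[x,y,z]).as_quat()
def show(im,f): cv2.imwrite(f,im["pixels"][:,:,::-1])
E
python3 - <<'E'
from h import *
im=grab("top")
m={k:mask(im,*v) for k,v in HSV.items()}
for k,z in(("white",.012),("green",.004),("blue",.026),("yellow",.02)):
    mm=m[k].copy(); mm[:125]=0;mm[310:]=0;mm[:,:180]=0;mm[:,480:]=0
    for o in rects(im,mm,z,12): print(k,np.round(o[:5],3),o[5])
for n,uv,z in(("stack",(325,206),.072),("bearerL",(306,193),.024),("plate",(220,259),.02),("dark",(325,206),.072)):print(n,cast(im,uv,z))
w=grab("wrist"); print("wrist",w["fx"],np.round(w["mount"],3).tolist())
c=im["pixels"][130:310,180:480]; cv2.imwrite("pics/crop0.png",cv2.resize(c[:,:,::-1],None,fx=2.6,fy=2.6,interpolation=cv2.INTER_CUBIC))
d=im["depth"]; 
for uv in((325,206),(231,181),(417,178),(199,156)): print(uv,d[uv[1],uv[0]])
E
```

```text
white [ 0.654  0.275 82.066  8.083 17.005] [230.0, 181.0]
white [ 0.661 -0.263 86.085  8.125  8.958] [417.0, 177.0]
green [  0.453  -0.309 194.573 186.002  -0.23 ] [435.0, 251.0]
blue [  0.661  -0.182  74.645  37.382 -11.323] [390.0, 177.0]
yellow [ 0.358  0.384 51.704 45.172 -0.353] [188.0, 288.0]
yellow [  0.389   0.168 133.076  43.699  85.762] [265.0, 272.0]
yellow [ 0.408  0.091 20.458 12.702 37.097] [294.0, 267.0]
yellow [  0.412   0.389  52.254  46.565 -25.62 ] [188.0, 268.0]
yellow [ 0.427  0.14  52.119 20.883 71.448] [277.0, 260.0]
yellow [ 4.3200e-01 -3.3000e-02  5.5887e+01  1.9351e+01  8.9664e+01] [339.0, 257.0]
yellow [4.4900e-01 2.7000e-02 4.7547e+01 1.9408e+01 8.9666e+01] [317.0, 252.0]
yellow [ 4.5500e-01 -2.1000e-02  3.0825e+01  1.6660e+01  8.9665e+01] [333.0, 250.0]
yellow [ 0.467 -0.059 26.213 25.41  29.225] [348.0, 246.0]
yellow [ 0.482 -0.15  22.38  14.029 -1.17 ] [379.0, 240.0]
yellow [ 0.52   0.118 16.929 11.237 89.676] [284.0, 227.0]
yellow [ 4.87000e-01  1.37000e-01  2.00006e+02  9.50160e+01 -8.54050e+01] [276.0, 241.0]
yellow [ 0.487  0.384 98.213 50.393  1.527] [190.0, 238.0]
yellow [ 0.518 -0.141 39.88  24.161 17.455] [375.0, 227.0]
yellow [  0.434   0.298 248.577  86.156  -0.313] [219.0, 260.0]
yellow [  0.554   0.112  57.989  26.654 -78.951] [286.0, 214.0]
yellow [ 0.583  0.073 29.868 29.072 55.928] [299.0, 205.0]
yellow [ 0.605  0.097 25.527 22.833 89.687] [292.0, 198.0]
yellow [ 5.54000e-01 -1.20000e-02  8.64667e+02  5.20664e+02  8.97200e+01] [333.0, 225.0]
stack [[0.57436368 0.00292922 0.072     ]]
bearerL [[0.6160105  0.05584027 0.024     ]]
plate [[0.43237441 0.29607178 0.02      ]]
dark [[0.57436368 0.00292922 0.072     ]]
wrist 287.23506414225614 [[-0.0, -0.955, -0.297, 0.076], [1.0, -0.0, -0.0, -0.001], [0.0, -0.297, 0.955, -0.121], [0.0, 0.0, 0.0, 1.0]]
(325, 206) 1.1063685
(231, 181) 1.1769674
(417, 178) 1.1748729
(199, 156) 1.1810963
```

View pics/crop0.png

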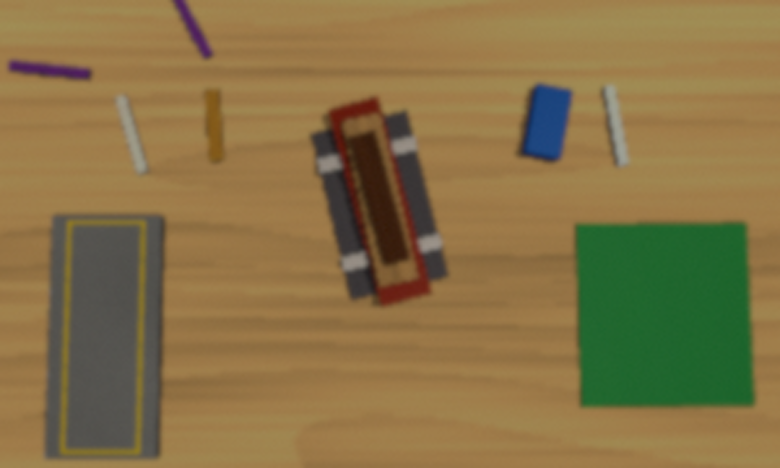

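The crop confirms it: the two white sticks are at crop (131,135) and (615,125), and the purple ones at (50,70) and (193,27) get left alone. Next, a closer look at the stack with the wrist camera.

```bash
cat >> h.py <<'E'
def height(im):
    v,u=np.mgrid[0:400,0:640]; d=im["depth"].astype(float)
    P=np.stack([(u-im["cx"])/im["fx"]*d,(v-im["cy"])/im["fy"]*d,d],-1)@im["w"][:3,:3].T+im["w"][:3,3]
    P[d==0]=np.nan; return P
E
python3 - <<'E'
from h import *
import pickle
r.move_to([0.574,0.003,0.25],down(105)); print(r.current_t(),np.round(r.current_q(),2))
im=grab("wrist"); show(im,"pics/w1.png"); pickle.dump(im,open("w1.pkl","wb"))
P=height(im); z=P[...,2]
near=(np.hypot(P[...,0]-.574,P[...,1])<.17)
for n,lo,hi,zz in(("dark",.065,.080,.072),("pale",.049,.064,.056),("red",.033,.048,.040),("bearer",.019,.030,.024),("base",.004,.013,.008)):
    b=near&(z>lo)&(z<hi); print(n,b.sum(),np.nanmedian(z[b])*1000 if b.any() else None)
    m=cv2.morphologyEx(b.astype(np.uint8)*255,cv2.MORPH_OPEN,np.ones((3,3)))
    for o in rects(im,m,zz,150): print("  ",np.round(o[:5],4),o[5])
# sizes of unions (higher things included)
m=(near&(z>.033)).astype(np.uint8)*255
q=grab("top");
E
```

```text
2.55 [-0.07  0.4   1.59  0.    1.15 -1.91]
dark 3304 72.14776733627681
   [ 5.753000e-01 -2.000000e-04  1.388413e+02  2.790930e+01  1.517080e+01] [313.0, 176.0]
pale 2521 56.13098256492138
   [5.911000e-01 2.300000e-03 1.465646e+02 4.020060e+01 1.371080e+01] [301.0, 199.0]
   [ 5.673000e-01 -2.000000e-03  1.642164e+02  4.183520e+01  1.266540e+01] [323.0, 152.0]
red 2882 40.15639708021448
   [5.984000e-01 6.000000e-03 1.678415e+02 5.523930e+01 1.495500e+01] [328.0, 204.0]
   [ 5.556000e-01 -6.000000e-03  1.782385e+02  5.524550e+01  1.494480e+01] [299.0, 135.0]
bearer 1154 24.0751528267405
   [ 6.16100e-01  5.33000e-02  2.45755e+01  1.64750e+01 -7.49650e+01] [345.0, 212.0]
   [ 6.35400e-01 -2.86000e-02  2.57978e+01  1.65552e+01 -7.65264e+01] [280.0, 210.0]
   [ 5.10400e-01  2.65000e-02  2.73561e+01  1.60001e+01 -7.49637e+01] [349.0, 125.0]
   [ 5.30100e-01 -5.53000e-02  2.36566e+01  1.59356e+01 -7.49644e+01] [277.0, 123.0]
base 4427 8.097467063851838
   [ 0.643   0.0609 23.7612 22.154  15.0351] [344.0, 227.0]
   [ 6.62400e-01 -2.27000e-02  2.47140e+01  2.36545e+01 -7.49653e+01] [281.0, 225.0]
   [5.64900e-01 4.11000e-02 9.43009e+01 2.53668e+01 1.43039e+01] [347.0, 167.0]
   [ 5.84700e-01 -4.25000e-02  9.38093e+01  2.40517e+01  1.49447e+01] [280.0, 167.0]
   [4.86900e-01 2.15000e-02 3.09308e+01 2.65316e+01 1.50368e+01] [349.0, 103.0]
   [ 0.5069 -0.0619 31.4151 20.6733 13.2958] [278.0, 102.0]
```

View pics/w1.png

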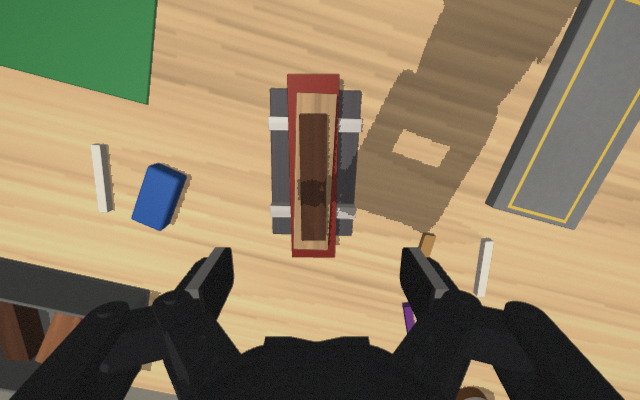

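Wrist view: stack centred around (313,170), boards nested and roughly parallel, bearers at rows 125 and 212, fingers in the lower part of the picture. Depth heights match 72/56/40/24/8 mm. I'll compute the union rectangles and fingertip reach from this picture, then check the mat and plate.

```bash
cat >> h.py <<'E'
def level(im,lo,hi,zz,c,rad,mode=None):
    """min-area rectangle of all pixels whose height is in (lo,hi) near c, cast on plane zz"""
    P=height(im); z=P[...,2]
    b=(np.hypot(P[...,0]-c[0],P[...,1]-c[1])<rad)&(z>lo)&(z<hi)
    if mode is not None: b&=mode>0
    m=cv2.morphologyEx(b.astype(np.uint8)*255,cv2.MORPH_OPEN,np.ones((3,3)))
    v,u=np.nonzero(m)
    if len(u)<50: return None
    Q=cast(im,np.c_[u,v],zz)[:,:2]
    (x,y),(w,h),a=cv2.minAreaRect((Q*1000).astype(np.float32))
    if w<h: w,h,a=h,w,a+90
    return np.array([x/1000,y/1000,w,h,(a+90)%180-90])
E
python3 - <<'E'
from h import *
import pickle
im=pickle.load(open("w1.pkl","rb")); c=(.574,0)
for n,lo,hi,zz in(("dark",.065,.080,.072),("pale",.049,.064,.056),("red",.033,.048,.040),("bearer",.019,.030,.024),("base",.004,.013,.008)):
    print(n,np.round(level(im,lo,hi,zz,c,.15),4))
# fingertips in the tool frame
v,u=np.mgrid[0:400,0:640];d=im["depth"].astype(float);P=np.stack([(u-im["cx"])/im["fx"]*d,(v-im["cy"])/im["fy"]*d,d,np.ones_like(d)],-1)@im["mount"].T
f=(d>0)&(d<.2)&(v>240); Q=P[f]; 
print("tool z max",np.sort(Q[:,2])[-200::40], "y at tips", np.percentile(Q[Q[:,2]>Q[:,2].max()-.004][:,1],[0,25,50,75,100]))
s=mask(im,*HSV["white"])
for o in rects(im,s,.012,150): print("white",np.round(o[:5],4),o[5])
h=height(im)[...,2]
print("mat,plate z",np.nanmedian(h[20:60,20:120]),np.nanmedian(h[100:150,540:600]))
t=grab("top"); Pt=height(t)
print("mat",np.round(level(t,-.1,.1,.004,(.453,-.31),.2,mask(t,*HSV["green"])),4))
print("plate",np.round(level(t,.014,.03,.02,(.433,.297),.2),4))
E
```

```text
dark [ 5.753000e-01 -2.000000e-04  1.388413e+02  2.790930e+01  1.517080e+01]
pale [ 5.747000e-01 -3.000000e-04  1.795023e+02  4.186430e+01  1.262180e+01]
red [ 5.745000e-01 -7.000000e-04  2.174553e+02  5.585170e+01  1.495920e+01]
bearer [ 5.731000e-01 -6.000000e-04  1.257143e+02  1.095636e+02  1.344050e+01]
base [ 5.731000e-01 -7.000000e-04  1.889144e+02  1.094273e+02  1.346870e+01]
tool z max [0.00446046 0.00510967 0.00596093 0.00661065 0.007501  ] y at tips [-0.04345785 -0.04305957 -0.04266466  0.04245223  0.04298689]
white [ 0.652   0.2721 89.2264 12.4174 16.3709] [485.0, 268.0]
white [ 6.41800e-01 -2.85000e-02  2.67287e+01  1.68983e+01 -7.77110e+01] [280.0, 211.0]
white [ 0.6592 -0.2634 89.8077 11.7725  8.6318] [99.0, 178.0]
white [ 5.11200e-01  2.87000e-02  2.67116e+01  1.53867e+01 -7.49637e+01] [350.0, 125.0]
white [ 5.30900e-01 -5.71000e-02  2.31743e+01  1.53465e+01 -7.67043e+01] [278.0, 123.0]
mat,plate z 0.0041955314592204696 0.020136821555690854
mat [ 4.528000e-01 -3.095000e-01  1.950894e+02  1.856942e+02  2.770000e-02]
plate [  0.4326   0.2969 256.8018 120.626   -0.3383]
```

All sizes fit the given ones. The rack is at (0.5731, -0.0007), 13.45°. Open tips reach about 8 mm ahead of the TCP, so 22 mm is the shut value. Starting with the dark board.

```bash
cat >> h.py <<'E'
RACK=(0.5731,-0.0007,13.45); MAT=(0.4528,-0.3095); PLATE=(0.4326,0.2969,-0.34)
TIP=0.0235   # TCP above the bottom of a held part
def pick(x,y,ang,zb,width,pre=24,up=0.13,sq=50,lift=None,tip=TIP):
    q=down(ang+90); r.set_gripper(min(1,(width+pre)/85),sq)
    r.move_to([x,y,zb+tip+up*.6],q); r.move_linear([x,y,zb+tip],vel=.12)
    r.set_gripper(0,sq); print("grip mm",r.current_opening()*85,"want",width,"F",np.round(r.current_contact_force(),1))
    r.move_linear([x,y,zb+tip+(lift or up)],vel=.15)
    print("held",r.current_opening()*85,"F",np.round(r.current_contact_force(),1),"t",r.current_t())
def place(x,y,ang,zb,width,rel=14,up=0.12,tip=TIP,drop=.001):
    q=down(ang+90); r.move_to([x,y,zb+tip+up*.8],q); r.move_linear([x,y,zb+tip+.012],vel=.15)
    r.move_linear([x,y,zb+tip+drop],vel=.04); print("down F",np.round(r.current_contact_force(),1))
    r.set_gripper((width+rel)/85); r.move_linear([x,y,zb+tip+up],vel=.2); print("t",r.current_t())
E
python3 - <<'E'
from h import *
pick(.5753,-.0002,15.17,.056,28)
im=grab("wrist"); show(im,"pics/w2.png")
P=height(im)
print("pale left behind",level(im,.049,.064,.056,(.574,0),.15))
place(MAT[0],MAT[1]+.045,0,.004,28)
E
```

```text
grip mm 26.539638327264015 want 28 F [-0.4 -0.1  6.4]
held 26.64907817722005 F [-0.2  0.3 -0.5] t 5.75
pale left behind [ 4.99008392e-01 -1.73335342e-02  4.26820641e+01  2.42523727e+01
 -7.48343124e+01]
down F [ 0.4  0.2 -0.5]
t 9.1333
```

View pics/w2.png

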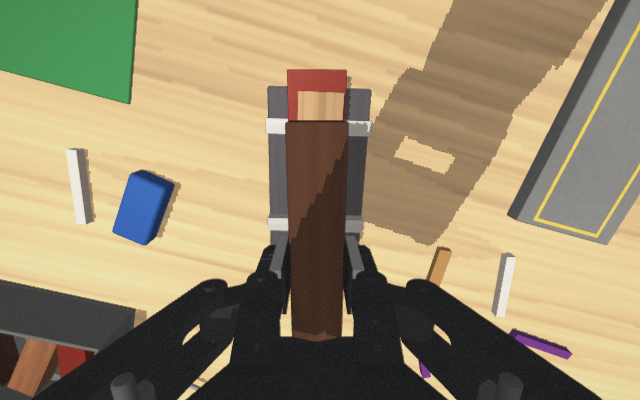

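The dark board was held level between the pads and put down. Next: re-measure pale, move it to the mat, re-measure red, and move it to the plate.

Run:
```python
from h import *
r.move_to([.574,0,.25],down(103)); im=grab("wrist")
p=level(im,.049,.064,.056,(.574,0),.15); print("pale",np.round(p,4))
print("red",np.round(level(im,.033,.048,.040,(.574,0),.15),4))
assert abs(p[2]-180)<5 and abs(p[3]-42)<4
pick(p[0],p[1],p[4],.040,42,pre=20)
place(MAT[0],MAT[1]-.045,0,.004,42)
r.move_to([MAT[0],MAT[1],.25],down(90)); im=grab("wrist"); show(im,"pics/w3.png")
for n,c in(("dark",(MAT[0],MAT[1]+.045)),("pale",(MAT[0],MAT[1]-.045))): print(n,np.round(level(im,.015,.027,.020,c,.1,),4))
print("mat",np.round(level(im,-.1,.03,.004,MAT,.2,mask(im,*HSV["green"])),4))
r.move_to([.574,0,.25],down(103)); im=grab("wrist"); show(im,"pics/w4.png")
print("red",np.round(level(im,.033,.048,.040,(.574,0),.15),4)," base",np.round(level(im,.004,.013,.008,(.574,0),.15),4),r.current_t())
```

```text
pale [ 5.746000e-01 -4.000000e-04  1.782208e+02  4.187280e+01  1.260330e+01]
red [ 5.74700e-01 -6.00000e-04  2.19435e+02  5.58471e+01  1.49561e+01]
grip mm 40.24732217736385 want 42 F [-1.1 -0.3  5.5]
held 40.50367757086818 F [ 0.2 -0.1 -0.8] t 13.3333
down F [0.7 0.2 2.6]
t 16.925
dark [ 4.519000e-01 -3.075000e-01  1.388446e+02  1.128168e+02 -7.800000e-03]
pale [ 4.526000e-01 -3.153000e-01  1.777778e+02  1.209179e+02 -1.020000e-02]
mat [ 4.518000e-01 -3.118000e-01  1.975716e+02  1.884738e+02  2.470000e-02]
red [ 5.747000e-01 -6.000000e-04  2.194488e+02  5.583110e+01  1.494730e+01]  base [ 5.732000e-01 -6.000000e-04  1.883936e+02  1.094275e+02  1.347750e+01] 18.8083
```

View pics/w3.png

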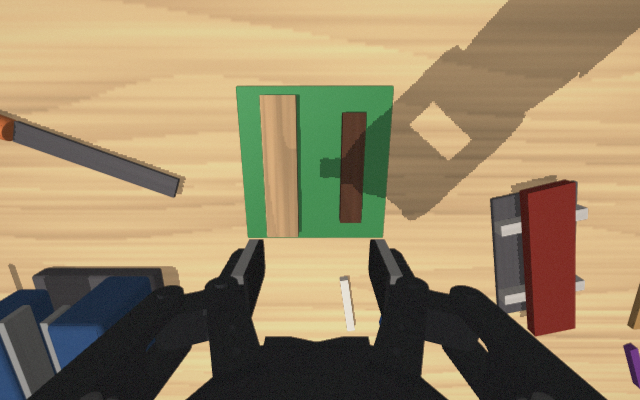

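View pics/w4.png

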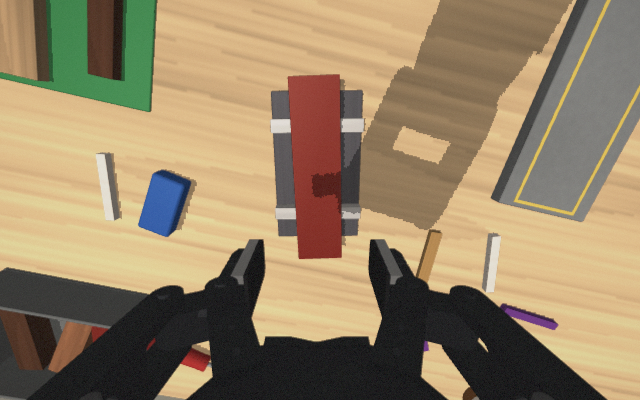

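The mat picture shows pale at (280,165) and dark at (352,167), parallel, both fully on the mat. In the rack picture the red board lies alone, ready to take. I'll measure the plate with the wrist camera, then move the red board.

Run:
```python
from h import *
r.move_to([PLATE[0],PLATE[1],.25],down(90)); im=grab("wrist")
p=level(im,.014,.027,.020,PLATE[:2],.18); print("plate",np.round(p,4))
y=level(im,.014,.027,.020,PLATE[:2],.135,mask(im,*HSV["yellow"])); print("yellow",np.round(y,4))
assert abs(p[2]-260)<5 and abs(p[3]-120)<4
pick(.5747,-.0006,14.95,.024,56,pre=20)
place(p[0],p[1],p[4],.020,56)
r.move_to([PLATE[0],PLATE[1],.25],down(90)); im=grab("wrist"); show(im,"pics/w5.png")
print("red",np.round(level(im,.030,.042,.036,PLATE[:2],.15),4)); print("plate",np.round(level(im,.014,.027,.020,PLATE[:2],.18),4),r.current_t())
```

```text
plate [  0.4317   0.2965 257.925  119.3702  -0.3281]
yellow [  0.4322   0.2963 247.4327  84.0958  -0.3444]
grip mm 54.28991913061718 want 56 F [-2.6 -0.9  6. ]
held 54.18433385222452 F [-0.4  0.4 -1.6] t 23.925
down F [ 0.4 -0.3  3. ]
t 27.3667
red [  0.4314   0.2963 219.1696  55.8474  -0.3292]
plate [  0.4318   0.2965 258.0613 119.3591  -0.3365] 27.8583
```

View pics/w5.png

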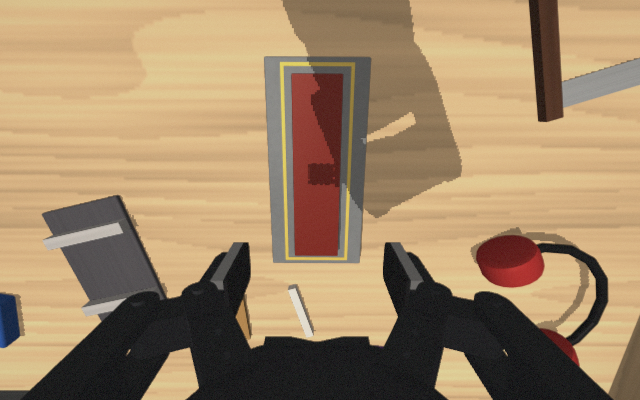

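The red board lies inside the outline, centred within 0.5 mm. Now the pale board goes back onto the bare rack.

```bash
cat >> h.py <<'E'
def on_mat(im):
    P=height(im); L=P[...,1]>MAT[1]
    f=lambda s:level(im,.015,.027,.020,MAT,.13,s.astype(np.uint8))
    return f(L),f(~L)   # dark, pale
E
python3 - <<'E'
from h import *
r.move_to([RACK[0],RACK[1],.25],down(103.45)); im=grab("wrist")
b=level(im,.019,.030,.024,RACK[:2],.1); print("bearers",np.round(b,4))
print("base",np.round(level(im,.004,.013,.008,RACK[:2],.15),4))
r.move_to([MAT[0],MAT[1],.25],down(90)); im=grab("wrist"); d,p=on_mat(im); print("dark",np.round(d,4),"pale",np.round(p,4))
assert abs(p[2]-180)<5 and abs(p[3]-42)<4
pick(p[0],p[1],p[4],.004,42,pre=20)
place(RACK[0],RACK[1],RACK[2],.024,42)
r.move_to([RACK[0],RACK[1],.25],down(103.45)); im=grab("wrist")
print("pale",np.round(level(im,.033,.048,.040,RACK[:2],.13),4),"base",np.round(level(im,.004,.013,.008,RACK[:2],.15),4),r.current_t())
s=mask(im,*HSV["white"])
for o in rects(im,s,.012,150): print("white",np.round(o[:5],4),o[5])
E
```

```text
bearers [ 5.732000e-01 -8.000000e-04  1.253057e+02  1.093970e+02  1.346910e+01]
base [ 5.733000e-01 -6.000000e-04  1.884670e+02  1.094347e+02  1.345990e+01]
dark [ 4.52300e-01 -2.65200e-01  1.37739e+02  2.83080e+01 -2.24000e-02] pale [ 4.525000e-01 -3.547000e-01  1.778006e+02  4.218910e+01  1.310000e-02]
grip mm 40.34834694877454 want 42 F [ 0.1 -0.2  5.3]
held 40.647832465495455 F [-0.4 -0.7 -0.7] t 33.5083
down F [ 0.7 -1.   1.6]
t 37.0833
pale [ 5.729000e-01 -1.000000e-03  1.784457e+02  4.187620e+01  1.345290e+01] base [ 5.732000e-01 -6.000000e-04  1.884372e+02  1.094311e+02  1.346010e+01] 37.5583
white [ 0.652   0.2721 90.073  11.8032 17.0639] [491.0, 266.0]
white [ 6.40400e-01 -2.57000e-02  3.33502e+01  1.56483e+01 -7.65562e+01] [287.0, 213.0]
white [ 0.659  -0.2632 89.8107 11.6833  8.6077] [104.0, 185.0]
white [ 5.11300e-01  2.62000e-02  3.16927e+01  1.53816e+01 -7.43339e+01] [350.0, 126.0]
white [ 5.29500e-01 -5.24000e-02  3.30793e+01  1.53645e+01 -7.65532e+01] [284.0, 126.0]
```

Run:
```python
from h import *
a=np.radians(RACK[2]); ex=np.array([np.cos(a),np.sin(a)]); C=np.array([.5732,-.0007])
def whites(im,c,z,rad):
    m=mask(im,*HSV["white"]); P=height(im); m[~(np.hypot(P[...,0]-c[0],P[...,1]-c[1])<rad)]=0
    return rects(im,m,z,150)
for (x,y,g),s in(((.652,.2721,16.7),1),((.659,-.2633,8.6),-1)):
    r.move_to([x,y,.22],down(g+90)); im=grab("wrist"); o=max(whites(im,(x,y),.012,.07),key=lambda o:o[2]); print("stick",np.round(o[:5],4))
    assert abs(o[2]-90)<5 and abs(o[3]-12)<3
    pick(o[0],o[1],o[4],0,12,pre=24,tip=.0235)
    p=C+s*.055*ex; place(p[0],p[1],RACK[2]-90,.040,12)
r.move_to([C[0],C[1],.25],down(103.45)); im=grab("wrist"); show(im,"pics/w6.png")
h=height(im)
for s in(1,-1):
    p=C+s*.055*ex; L=((h[...,:2]-C)@ex*s>0).astype(np.uint8)
    print("stick",s,"want",p.round(4),np.round(level(im,.047,.058,.052,p,.06,L),4))
print("pale",np.round(level(im,.033,.0455,.040,C,.13),4),r.current_t())
```

```text
stick [ 0.6334  0.2666 48.7811 11.6767 17.0285]Traceback (most recent call last):
  File "<stdin>", line 8, in <module>
AssertionError
```

The close view cuts the stick short (hidden by a finger or shadow). The two earlier full views agree with each other and with 90 x 12 mm, so I'll use those.

Run:
```python
from h import *
a=np.radians(RACK[2]); ex=np.array([np.cos(a),np.sin(a)]); C=np.array([.5732,-.0007])
for (x,y,g),s in(((.652,.2721,16.7),1),((.6591,-.2633,8.6),-1)):
    pick(x,y,g,0,12,pre=24); assert r.current_opening()*85>7
    p=C+s*.055*ex; place(p[0],p[1],RACK[2]-90,.040,12)
r.move_to([C[0],C[1],.25],down(103.45)); im=grab("wrist"); show(im,"pics/w6.png")
h=height(im)
for s in(1,-1):
    p=C+s*.055*ex; L=((h[...,:2]-C)@ex*s>0).astype(np.uint8)
    print("stick",s,"want",p.round(4),np.round(level(im,.047,.058,.052,p,.06,L),4))
print("pale",np.round(level(im,.033,.0455,.040,C,.13),4),r.current_t())
```

```text
grip mm 10.46210867214601 want 12 F [-2.1 -1.4  6.4]
held 10.531984224156096 F [-1.1 -0.6 -0.4] t 41.7417
down F [0.1 0.1 1.1]
t 45.0583
grip mm 10.446505540044134 want 12 F [-0.5  0.9  3.8]
held 10.460873104785401 F [ 0.2  0.9 -0.8] t 49.1167
down F [ 0.3 -1.   0.3]
t 52.8833
stick 1 want [0.6267 0.0121] [ 6.24900e-01  1.09000e-02  8.86263e+01  1.15390e+01 -7.66315e+01]
stick -1 want [ 0.5197 -0.0135] [ 5.18900e-01 -1.48000e-02  8.97039e+01  1.15654e+01 -7.66238e+01]
pale [ 5.727000e-01 -1.100000e-03  1.783307e+02  4.186190e+01  1.344660e+01] 54.3083
```

View pics/w6.png

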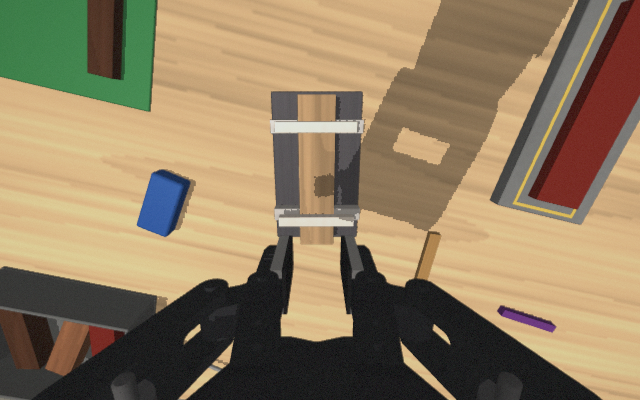

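The sticks lie across the pale board at (317,127) and (317,220), within 2 mm of the bearer lines. Last piece: the dark board.

Run:
```python
from h import *
C=np.array([.5732,-.0007])
pick(.4523,-.2652,0,.004,28,pre=20); assert r.current_opening()*85>23
place(C[0],C[1],RACK[2],.052,28)
r.move_to([C[0],C[1],.27],down(103.45)); im=grab("wrist"); show(im,"pics/w7.png")
h=height(im); ex=np.array([np.cos(np.radians(13.45)),np.sin(np.radians(13.45))])
print("dark",np.round(level(im,.0605,.076,.068,C,.13),4),"z",np.nanmedian(h[...,2][(h[...,2]>.06)&(h[...,2]<.08)]))
for s in(1,-1):
    p=C+s*.055*ex; L=((h[...,:2]-C)@ex*s>0).astype(np.uint8)
    print("stick",s,"want",p.round(4),np.round(level(im,.047,.058,.052,p,.06,L),4))
print("pale",np.round(level(im,.033,.0455,.040,C,.13),4))
print("base",np.round(level(im,.004,.013,.008,C,.15),4))
r.move_to([.35,.05,.3],down(90)); t=grab("side"); show(t,"pics/side1.png"); cv2.imwrite("pics/side1c.png",cv2.resize(t["pixels"][100:350,200:450,::-1],None,fx=2.4,fy=2.4,interpolation=cv2.INTER_CUBIC))
t=grab("top"); print("blue",np.round(rects(t,mask(t,*HSV["blue"]),.026,100)[0][:5],4),r.current_t())
```

```text
grip mm 26.42960245204194 want 28 F [-0.7  0.6  5.3]
held 26.599756063757393 F [-0.2 -0.3 -0.5] t 58.0167
down F [ 0.4 -0.1  0. ]
t 61.3083
dark [ 5.729000e-01 -1.000000e-03  1.386247e+02  2.791620e+01  1.346560e+01] z 0.06802894880558885
stick 1 want [0.6267 0.0121] [ 6.25400e-01  1.10000e-02  8.85995e+01  1.21176e+01 -7.65530e+01]
stick -1 want [ 0.5197 -0.0135] [ 5.18900e-01 -1.50000e-02  8.86910e+01  1.11491e+01 -7.65510e+01]
pale [ 5.731000e-01 -9.000000e-04  1.778681e+02  4.187820e+01  1.346020e+01]
base [ 5.728000e-01 -7.000000e-04  1.866151e+02  1.094563e+02  1.347390e+01]
blue [  0.661   -0.182   74.6451  37.3815 -11.3234] 62.775
```

View pics/w7.png

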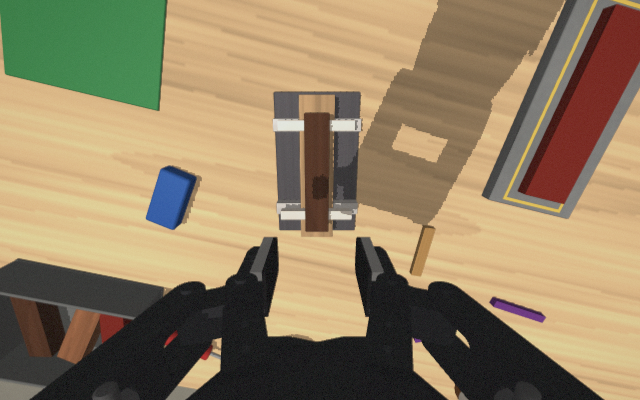

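View pics/side1c.png

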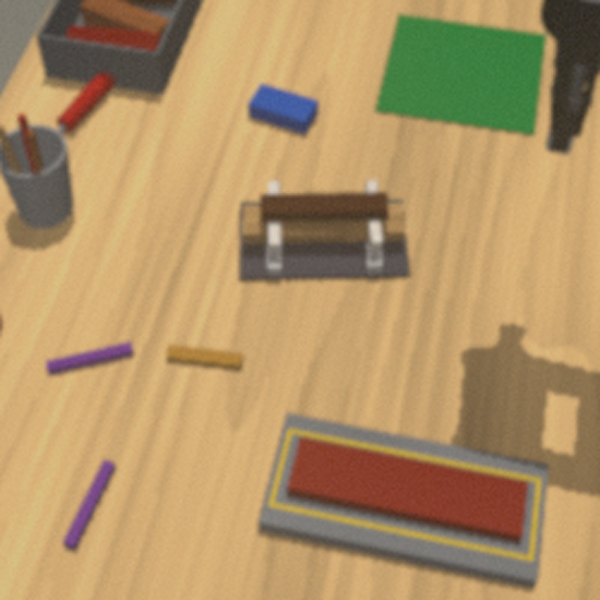

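The side view shows the finished stack at (320,230): pale board, sticks above the bearers, dark board on top with a gap. The red board is inside the outline, the blue block reads exactly as at the start, and the brass bar is at the same side pixel (285,248). Handing in.

```bash
python3 -c "
from cell import r
r.hand_in(); print(r.current_t())"
```

```text
the job is handed in; nothing more can be done
the job is handed in; nothing more can be done
```

The job is done and handed in at about 63 s of the allowed 144 s. I laid the dark and pale boards side by side on the mat and the red board lengthwise inside the yellow outline. Then I restacked pale board, sticks and dark board on the rack.

**Last checks:**
- **Red board:** centred on the plate within 0.5 mm, and in line with it.
- **Pale and dark boards:** both within about 0.5 mm of the rack centre and 0.1° of its direction. The dark board's top is at 68 mm, as it should be.
- **Sticks:** both read 1–2 mm off their bearer centre lines along the rack. I left them, since they still lie over the 16 mm bearers.
- **Brass bar and blue block:** the block measured the same as at the start. The bar I checked only by eye, at the same spot in the side picture. I never reached for the purple look-alikes.

**Failed check:** one close-up of a stick showed only 49 mm of its length, probably hidden by a finger. I rejected it and used the earlier full views instead, which matched the given size.

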